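Seat the phone and hold the inspection mirror on its charging port

TASK

Seat the phone back-side-up, flat and square in the pocket of the holding jig, with its charging-port end at the jig's windowed end that faces the inspection mirror, and let go of it. Then turn the sprung inspection mirror by its tab until the little bench camera sees the charging port in the middle of the mirror (the geared pointer under the mirror then points at the port), and finish still holding the mirror at that angle: do not let go, as it springs back. Leave the other things on the bench where they are.

Things in the scene. Friction and masses are not known exactly. Their poses are not given: they have to be found in the camera images.
- phone: compact phone lying back up, 124 (x) x 58 (y) x 10 mm (z), about 140 g; origin at the centre of its underside, x its long axis. The charging port is in the middle of its +x end; the raised camera island (36 x 22 x 2 mm) is on its back near the -x end. Starts flat on the mat.
- port (a point): the charging port: a steel-rimmed slot 16 mm wide in the middle of the phone's +x end face, 62 mm from the phone's origin along x, 5 mm above its underside; axes as the phone's.
- jig: aluminium holding jig fixed to the bench: base plate 156 (x) x 92 (y) x 10 mm with a raised pocket. Origin at the centre of its underside, z up; +x is the end with the window for the port. Side walls 8 mm thick stand only from 35 to 57 mm either side of the middle, so the middle 70 mm of both long sides is free for fingers, down to the base plate.
- pocket (a point): centre of the pocket's grey floor (118 x 46 mm), 24 mm above the bench: the seated phone's origin lies here, axes matching. Walls leave 2 mm clearance on every side, rise 5 mm over the floor, with steep lead-in lips up to 12 mm. The -x end has one 40 mm wide wall; the +x end two posts 10 mm wide with a 36 mm window between them.
- viewer: inspection unit fixed to the bench: round foot 96 mm dia under the mirror, and on its base bar a small white bench camera (46 x 42 mm, top 53 mm up). Origin on the bench on the mirror's vertical turning axis, z up; x points from the axis to the camera, whose lens is 106 mm away, 30 mm up, and looks along -x right through the axis.
- mirror: upright mirror 50 (y) x 42 mm high, 5 thick, 13 to 55 mm up, origin as the viewer's; its face holds the turning axis and looks along its +x. A spring rests it on a stop facing the camera (mirror x = viewer x). It turns only clockwise seen from above, up to 1.45 rad, torque 0.03 to 0.15 N m, and springs back. Its x must halve the angle between the directions axis-to-camera and axis-to-port.
- grip (a point): middle of the mirror's grip tab, an upright flat tab on top of the mirror: 36 mm wide (mirror's y), 8 mm thick (mirror's x), from 55 to 85 mm above the bench, centred on the turning axis; this point is 70 mm up, axes as the mirror's. Grip from above, closing along the mirror's x, and turn about the vertical.
- pointer: thin steel needle 85 mm long, 8 mm above the bench, under the mirror on the same axis (origin as the viewer's), geared two to one to it: when the mirror is q from rest, the needle (its x axis, from axis to tip) is 2q clockwise from the viewer's x. It always shows where the camera's line of sight goes after the mirror. Nothing can push it.
- bottle_a: bystander, not part of the job: small white dropper bottle, 40 dia x 100 mm high; origin at the centre of its underside.
- bottle_b: bystander, not part of the job: clear jar with steel cap, 44 dia x 85 mm high; origin at the centre of its underside.
- tape: bystander, not part of the job: roll of tape lying flat, 70 dia x 18 mm high; origin at the centre of its underside.
- dish: bystander, not part of the job: small steel screw dish, 60 dia x 16 mm high; origin at the centre of its underside.
- driver: bystander, not part of the job: small screwdriver lying flat, 130 mm long along its x axis; origin on its underside.
- cover: bystander, not part of the job: loose phone back cover, a bare flat grey sheet 150 x 72 x 4 mm (larger and thinner than the phone); origin at the centre of its underside.
- can: bystander, not part of the job: small plastic pot, 34 dia x 38 mm high; origin at the centre of its underside.

How it is judged:
By the outcome, as a careful person would: the job done as asked, in the order asked, and still so for the second after the job is handed in, while the arm keeps its last pose, push and grip.
It also fails if it takes over 50 s, if anything falls off the work surface, if the arm or the gripper's body presses on something with over 40 N, if the wrist force passes 120 N, or if a joint passes its speed limit or range.

ROBOT

A 7-joint arm with a two-finger parallel gripper is mounted at the origin on the work surface. World frame = base frame: x ahead of the robot, y to its left, z up, the work surface at z = 0. Lengths are in m, angles in rad, forces in N, time in s.
With the tool pointing down it reaches from about 0.425 to 0.95 m from the base axis. Payload 4.7 kg.
Tool frame: the origin (TCP) lies at the very end of the fingers, on their centre line; the grasp point (between the pads) lies robot.pinch_z behind it (robot.pinch_z is the distance from the TCP to the grasp point, in m); x points along the fingers, y is the direction in which the jaws open and shut, and the axes are right-handed (so a half turn about x gives the same grasp; the last joint's range is limited). The gripper opens to 85 mm and grips with 20 to 120 N. Pads are 22 mm wide; open, the fingers measure 114 mm over their backs; the gripper's body (76 mm by 85 mm) begins 54 mm behind the grasp point. The pads swing forward as they close: fully open they stand 13 mm farther back than shut.
Start: joints at [-1.187, 0.469, -0.049, 1.532, 0.024, 1.141, -0.082], TCP at [0.271, 0.618, 0.231] pointing down, gripper open.
Joint ranges: [-2.59, 2.59], [-0.33, 1.99], [-1.39, 1.29], [0.1, 2.45], [-1.04, 4.18], [0.21, 1.99], [-2.66, 2.66]. Speed limits (rad/s): [2.57, 2.57, 3.14, 3.14, 3.14, 3.14, 3.14].

INTERFACE

Orientations are given as a 3x3 rotation matrix whose columns are the frame's x, y, z axes.
In Python, from workcell import robot gives the robot as it stands. The module is installed in compiled form; this text tells all that it offers.
- The arm moves only by the tool carry_out, never from a script. Its argument "rows" is one flat list of numbers, 5 for each row, row after row: the shift along the tool's x, y, z in m, then the turn about the tool's x in degrees, then the opening in per cent of the stroke, from 0 (shut) to 100 (fully open). In form: [dx, dy, dz, roll, grip, dx, dy, dz, roll, grip, ...]. A call has 1 to 10 rows; each row shifts and turns the commanded pose from where the row before left it, along the tool's axes as they then stand; what a row does not reach is not made up. A row lasts 1/10 s, in which the tool goes at most 50 mm and 8.59 degrees, less where a joint would pass 70% of its speed; a pose out of reach is approached as far as the arm can. A call is refused whole if a number of a shift passes 0.05 or a number of a turn 8.59, either way. A call with a gripper value outside its range is refused whole. The fingers move at their own pace and stop on an object; "newtons" is the grip in N (left out, the last holds). Time passes only in rows, so rows that do not move let the fingers close. It gives the time, the measured TCP pose, the force and the opening at its end, in the units of the state.
- robot.state(): the state, without advancing time (a new reading comes with each control period).
- robot.read_camera(name): name is "scene" or "top" or "wrist"; returns the picture (400x640x3 uint8, red, green, blue); there is no depth.
- robot.calibration(name): a dict with "camera_matrix" (3x3 intrinsics, pixels), "R" (3x3) and "t" (3): a world point X has camera coordinates R X + t. Camera axes: x right, y down, z forward; pixel columns grow to the right and rows downward; lengths in m; the calibration is good to about 2 mm. A picture is of the moment at which its call begins: read the wrist's pose just before it. calibration takes no time and is no camera call; for the wrist camera it gives the pose at the moment of the call.
- robot.job_done(): hands the job in, once; it reports no verdict.
The state is a dict: "time_s": time; "qpos": joint angles; "dq": joint speeds; "tau": joint torques, N m; "eef_pos": TCP position; "eef_rot": TCP orientation; "ft_force": force on the tool from outside, world axes, zero at the start; "ft_torque": the same for the moment, N m; "width": opening from 0.0 (shut) to 1.0 (fully open).
Only numpy, scipy, OpenCV 4.12 (cv2) and the standard library are available. Lean on these libraries where they do the work, as an engineer would, in place of code of your own. Each camera call takes 0.05 s, during which the arm holds its last target. There are 200 camera calls.

## Working session

There is one attempt and no reset: what is moved stays moved. The work goes in short steps, Python scripts to look and compute and a tool call to move; the robot and the scene stay as the last step left them, time stands still between calls to the robot, and variables do not carry over. Pictures are saved under pics/ and viewed, about 8 in all and at most 12, crops included, and the job is handed in when it is done.

Besides the shell and the picture viewer there is one more tool, called after "Request:" in YAML: its name, and indented under it one key for each argument. carry_out: Moves the arm, as the interface text tells. Its arguments: {"type":"object","properties":{"rows":{"type":"array","items":{"type":"number"}},"newtons":{"type":"number"}},"required":["rows"]}

```bash
mkdir -p pics; cat > h.py <<'E'
import numpy as np, cv2
from workcell import robot
def cal(n):
    c=robot.calibration(n); return np.array(c["camera_matrix"]),np.array(c["R"]),np.array(c["t"])
def snap(n,f):
    c=cal(n); im=robot.read_camera(n); cv2.imwrite("pics/"+f,im[:,:,::-1]); np.savez("pics/"+f+".npz",K=c[0],R=c[1],t=c[2]); return im,c
def ray(c,px,z):
    K,R,t=c; d=R.T@np.linalg.inv(K)@np.array([px[0],px[1],1.]); o=-R.T@t; return o+d*(z-o[2])/d[2]
def proj(c,X):
    K,R,t=c; p=K@(R@np.array(X)+t); return p[:2]/p[2]
def load(f):
    d=np.load("pics/"+f+".npz"); return d["K"],d["R"],d["t"]
E
python3 - <<'E'
from h import *
for n in("top","scene"):
    im,c=snap(n,n+"0.png"); print(n,c[0].round(1).tolist(),(-c[1].T@c[2]).round(3),c[1].round(2).tolist())
s=robot.state();print(s["time_s"],s["eef_pos"],np.round(s["eef_rot"],3).tolist(),s["width"],robot.pinch_z)
E
```

```text
top [[471.3, 0.0, 317.5], [0.0, 471.3, 196.2], [0.0, 0.0, 1.0]] [ 0.37  -0.04   1.023] [[-0.05, -1.0, 0.0], [-0.98, 0.05, -0.2], [0.2, -0.01, -0.98]]
scene [[490.1, 0.0, 315.1], [0.0, 490.1, 206.1], [0.0, 0.0, 1.0]] [ 1.059 -0.591  1.081] [[0.77, 0.64, -0.0], [0.51, -0.63, -0.58], [-0.37, 0.45, -0.81]]
0.1 [0.27055659 0.61781353 0.23035802] [[-0.001, 0.401, 0.916], [-0.002, 0.916, -0.401], [-1.0, -0.002, 0.0]] 1.0037495735726207 0.0187
```

View pics/top0.png

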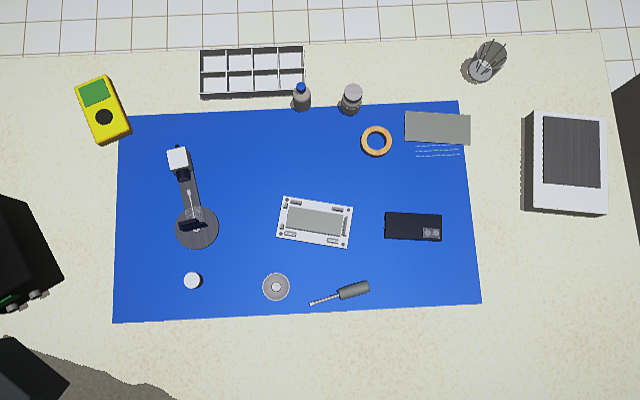

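View pics/scene0.png

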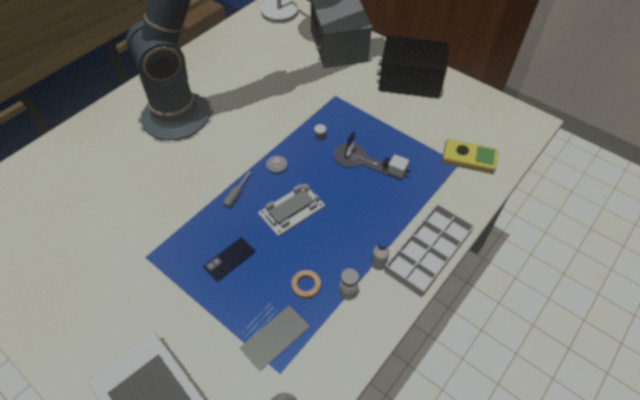

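```bash
python3 - <<'E'
from h import *
im=cv2.imread("pics/top0.png"); c=load("top0.png")
hsv=cv2.cvtColor(im,cv2.COLOR_BGR2HSV)
blue=cv2.inRange(hsv,(100,120,60),(130,255,255))
nb=255-blue
def rect(x0,y0,x1,y1,m):
    mm=np.zeros_like(m); mm[y0:y1,x0:x1]=m[y0:y1,x0:x1]
    mm=cv2.morphologyEx(mm,cv2.MORPH_OPEN,np.ones((3,3)))
    k=max(cv2.findContours(mm,0,1)[0],key=cv2.contourArea); return k
for nm,b,z in(("phone",(375,200,455,255),.010),("jig",(265,185,365,260),.01)):
    k=rect(*b,nb); r=cv2.minAreaRect(k); bx=cv2.boxPoints(r)
    W=np.array([ray(c,p,z) for p in bx]); print(nm,r,W.round(4).tolist(),W.mean(0).round(4),[np.linalg.norm(W[i]-W[(i+1)%4]).round(4) for i in range(2)])
k=rect(165,195,225,255,nb)
k2=rect(165,140,200,165,cv2.inRange(hsv,(0,0,200),(180,60,255)))
print("cam",ray(c,k2.reshape(-1,2).mean(0),.053))
a=cv2.resize(im[180:265,265:365],None,fx=4,fy=4,interpolation=2); d=cv2.resize(im[140:255,160:240],None,fx=4,fy=4,interpolation=2)
o=np.zeros((460,720+10,3),np.uint8); o[:340,:400]=a; o[:460,410:730]=d; cv2.imwrite("pics/crop1.png",o)
E
```

```text
phone ((412.7768859863281, 226.015380859375), (57.91069793701172, 25.79355812072754), 3.1798300743103027) [[0.4785, -0.1907, 0.01], [0.5345, -0.1983, 0.01], [0.5209, -0.3235, 0.01], [0.4652, -0.3145, 0.01]] [ 0.4998 -0.2568  0.01  ] [np.float64(0.0565), np.float64(0.126)]
jig ((314.2432556152344, 221.54052734375), (72.00675201416016, 42.414939880371094), 9.462322235107422) [[0.4921, 0.0415, 0.01], [0.5833, 0.0231, 0.01], [0.549, -0.1308, 0.01], [0.4588, -0.1097, 0.01]] [ 0.5208 -0.044   0.01  ] [np.float64(0.0931), np.float64(0.1577)]
cam [0.66905614 0.24093644 0.053     ]
```

View pics/crop1.png

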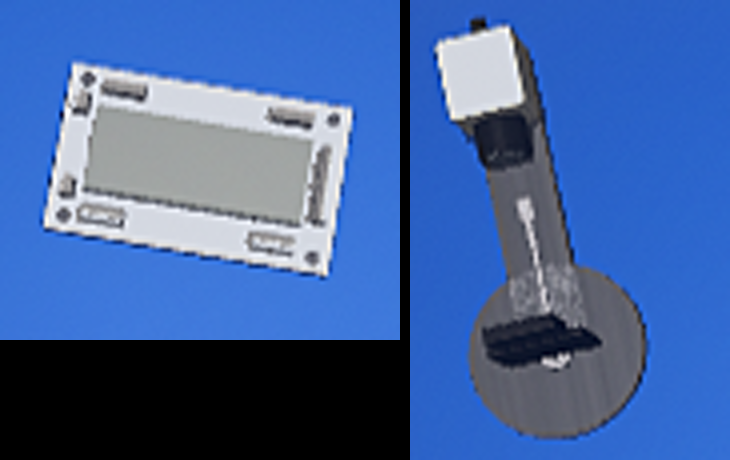

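The jig's two posts (window) are on the left of the picture (+y), facing the viewer. The phone's island is on its right, so its port end already points at +y too. I'll move to above the viewer and jig to look from near.

Request:
carry_out:
  rows: [0,-0.029,0.038,0,100,0,-0.029,0.038,0,100,0,-0.029,0.038,0,100,0,-0.029,0.038,0,100,0,-0.029,0.038,0,100,0,-0.029,0.038,0,100,0,-0.029,0.038,0,100,0,-0.029,0.038,0,100,0,-0.029,0.038,0,100,0,-0.029,0.038,0,100]

```text
time_s: 1.1
eef_pos: [0.5029, 0.1984, 0.2311]
eef_rot: [[-0.0, 0.401, 0.916], [0.0, 0.916, -0.401], [-1.0, -0.0, -0.0]]
ft_force: [0.4, 0.0, 0.7]
width: 1.004
```

```bash
cat >> h.py <<'E'
def plan(target,yaw_y,n,zoff=0):
    """n equal steps to TCP target with tool y yaw (deg); prints rows"""
    s=robot.state(); p=np.array(s["eef_pos"]); R=np.array(s["eef_rot"]); y0=np.degrees(np.arctan2(R[1,1],R[0,1]))
    d=np.array(target)-p; roll=-((yaw_y-y0+90)%180-90)
    a=np.radians(y0); print("tcp",p.round(4),"yaw",y0.round(2),"roll",round(roll,2),"delta",d.round(4),
      "tool d (no roll)",np.round([-d[2],d[0]*np.cos(a)+d[1]*np.sin(a),d[0]*np.sin(a)-d[1]*np.cos(a)],4))
    for i in range(n):
        a=np.radians(y0-roll*i/n); e=d/n
        print([round(float(v),4) for v in(-e[2],e[0]*np.cos(a)+e[1]*np.sin(a),e[0]*np.sin(a)-e[1]*np.cos(a),roll/n)])
E
python3 - <<'E'
from h import *
snap("wrist","w1.png")
plan((.50,-.19,.2),-6.2,10)
print(robot.state()["time_s"])
E
```

```text
tcp [0.5074 0.1887 0.2314] yaw 65.63 roll 71.83 delta [-0.0074 -0.3787 -0.0314] tool d (no roll) [ 0.0314 -0.348   0.1496]
[0.0031, -0.0348, 0.015, 7.183]
[0.0031, -0.0327, 0.0192, 7.183]
[0.0031, -0.03, 0.0231, 7.183]
[0.0031, -0.0269, 0.0267, 7.183]
[0.0031, -0.0233, 0.0298, 7.183]
[0.0031, -0.0194, 0.0325, 7.183]
[0.0031, -0.0152, 0.0347, 7.183]
[0.0031, -0.0107, 0.0363, 7.183]
[0.0031, -0.0061, 0.0374, 7.183]
[0.0031, -0.0014, 0.0378, 7.183]
1.15
```

View pics/w1.png

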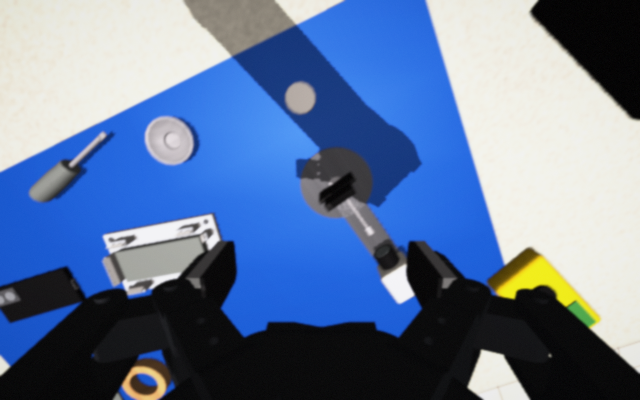

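```bash
python3 - <<'E'
from h import *
plan((.56,-.22,.2),-6.2,10)
for f in("top0.png","w1.png"):
    c=load(f); im=cv2.imread("pics/"+f); g=cv2.cvtColor(im,cv2.COLOR_BGR2HSV)
    print(f,"tcp proj",proj(c,(.503,.198,0)).round(0))
    for X in((.53,.21,.0),(.52,-.044,.024),(.5,-.257,.01)): print(proj(c,X).round(1))
c=load("top0.png");print("foot",ray(c,(197,227.5),.006)); c=load("w1.png"); print("foot w",ray(c,(336,182),.006),"needle tip",ray(c,(372,233),.008), "cam",ray(c,(399,283),.053))
c=load("top0.png");print("tip top",ray(c,(160+117/4,140+202/4),.008))
E
```

```text
tcp [0.5074 0.1887 0.2314] yaw 65.63 roll 71.83 delta [ 0.0526 -0.4087 -0.0314] tool d (no roll) [ 0.0314 -0.3505  0.2166]
[0.0031, -0.0351, 0.0217, 7.183]
[0.0031, -0.0321, 0.0259, 7.183]
[0.0031, -0.0286, 0.0297, 7.183]
[0.0031, -0.0246, 0.033, 7.183]
[0.0031, -0.0203, 0.0358, 7.183]
[0.0031, -0.0157, 0.0381, 7.183]
[0.0031, -0.0108, 0.0398, 7.183]
[0.0031, -0.0057, 0.0408, 7.183]
[0.0031, -0.0006, 0.0412, 7.183]
[0.0031, 0.0046, 0.041, 7.183]
top0.png tcp proj [204. 236.]
[198.  223.8]
[314.2 220.7]
[412.9 225.8]
w1.png tcp proj [321. 172.]
[336.8 186.2]
[161.5 257.2]
[ 34.1 294.8]
foot [0.52100916 0.21070924 0.006     ]
foot w [0.52293414 0.21142905 0.006     ] needle tip [0.6086275  0.22907117 0.008     ] cam [0.665828   0.23550139 0.053     ]
tip top [0.60369106 0.22716224 0.008     ]
```

```bash
python3 - <<'E'
from h import *
plan((.502,-.257,.16),-6.2,10)
E
```

```text
tcp [0.5074 0.1887 0.2314] yaw 65.63 roll 71.83 delta [-0.0054 -0.4457 -0.0714] tool d (no roll) [ 0.0714 -0.4082  0.179 ]
[0.0071, -0.0408, 0.0179, 7.183]
[0.0071, -0.0383, 0.0229, 7.183]
[0.0071, -0.0351, 0.0275, 7.183]
[0.0071, -0.0314, 0.0316, 7.183]
[0.0071, -0.0272, 0.0353, 7.183]
[0.0071, -0.0226, 0.0384, 7.183]
[0.0071, -0.0176, 0.041, 7.183]
[0.0071, -0.0123, 0.0428, 7.183]
[0.0071, -0.0069, 0.044, 7.183]
[0.0071, -0.0013, 0.0446, 7.183]
```

Request:
carry_out:
  rows: [0.007,-0.041,0.018,7.2,100,0.007,-0.038,0.023,7.2,100,0.007,-0.035,0.027,7.2,100,0.007,-0.031,0.032,7.2,100,0.007,-0.027,0.035,7.2,100,0.007,-0.023,0.038,7.2,100,0.007,-0.018,0.041,7.2,100,0.007,-0.012,0.043,7.2,100,0.007,-0.007,0.044,7.2,100,0.007,-0.001,0.045,7.2,100]

```text
time_s: 2.15
eef_pos: [0.5018, -0.2465, 0.1608]
eef_rot: [[-0.0, 0.995, -0.103], [0.001, -0.103, -0.995], [-1.0, -0.0, -0.0]]
ft_force: [0.3, -0.1, -0.6]
width: 0.996
```

Request:
carry_out:
  rows: [0,0,0,0,100,0,0,0,0,100]

```text
time_s: 2.35
eef_pos: [0.5015, -0.2458, 0.1607]
eef_rot: [[-0.001, 0.995, -0.1], [0.0, -0.1, -0.995], [-1.0, -0.001, -0.0]]
ft_force: [0.5, 0.1, -0.5]
width: 1.0
```

```bash
python3 - <<'E'
from h import *
im,c=snap("wrist","w2.png")
plan((.502,-.257,.16),-6.2,1)
print(robot.state()["time_s"], proj(c,(.5,-.257,.01)))
E
```

```text
tcp [ 0.502  -0.2443  0.1608] yaw -5.59 roll 0.61 delta [-0.     -0.0127 -0.0008] tool d (no roll) [0.0008 0.0012 0.0126]
[0.0008, 0.0012, 0.0126, 0.6059]
2.4 [319.9471596  195.52066946]
```

View pics/w2.png

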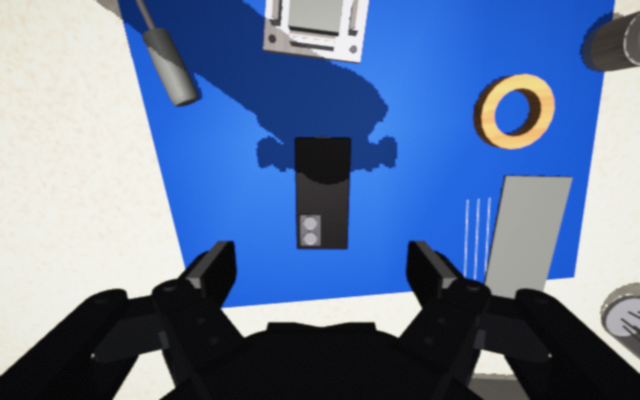

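```bash
python3 - <<'E'
from h import *
im=cv2.imread("pics/w2.png"); c=load("w2.png")
h=cv2.cvtColor(im,cv2.COLOR_BGR2HSV)
m=cv2.inRange(h,(100,110,30),(130,255,255)); m=255-m; mm=np.zeros_like(m); mm[125:262,270:375]=m[125:262,270:375]
k=max(cv2.findContours(mm,0,1)[0],key=cv2.contourArea); ap=cv2.approxPolyDP(k,6,True).reshape(-1,2); print(ap.tolist(), cv2.contourArea(k))
W=np.array([ray(c,p+.0,.010)[:2] for p in ap]); print(W.round(4).tolist())
q=np.array([ray(c,p,.010)[:2] for p in k.reshape(-1,2).astype(float)]).astype(np.float32)
r=cv2.minAreaRect(q); print(r[0],r[1],r[2])
E
```

```text
[[298, 138], [298, 247], [345, 247], [349, 139]] 5465.0
[[0.484, -0.195], [0.4695, -0.3139], [0.5219, -0.3191], [0.5352, -0.2011]]
(0.5022522807121277, -0.2565624713897705) (0.12093688547611237, 0.05475315824151039) 83.85200500488281
```

Request:
carry_out:
  rows: [0.01,0.001,0.006,0.4,80,0.02,0,0.006,0,80,0.02,0,0,0,80,0.02,0,0,0,80,0.02,0,0,0,80,0.02,0,0,0,80,0.02,0,0,0,80,0.01,0,0,0,80,0,0,0,0,80,0,0,0,0,80]

```text
time_s: 3.4
eef_pos: [0.5023, -0.2571, 0.0216]
eef_rot: [[0.001, 0.995, -0.105], [-0.0, -0.105, -0.995], [-1.0, 0.001, -0.0]]
ft_force: [0.9, -0.4, 0.2]
width: 0.802
```

```bash
python3 - <<'E'
from h import *
for i in range(2):
    im,c=snap("wrist","w3.png"); plan((.5015,-.2567,.0),-6.15,0)
E
```

```text
tcp [ 0.5026 -0.2574  0.022 ] yaw -6.02 roll 0.13 delta [-0.0011  0.0007 -0.022 ] tool d (no roll) [ 0.022  -0.0011 -0.0006]
tcp [ 0.5027 -0.2575  0.0222] yaw -6.03 roll 0.12 delta [-0.0012  0.0008 -0.0222] tool d (no roll) [ 0.0222 -0.0013 -0.0007]
```

View pics/w3.png

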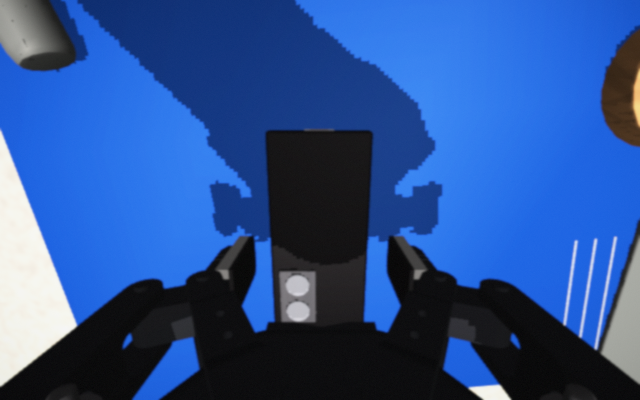

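Request:
carry_out:
  rows: [0.012,-0.001,0,0,80,0.01,0,0,0,80,0,0,0,0,80,0,0,0,0,55,0,0,0,0,50,0,0,0,0,50,0,0,0,0,50,0,0,0,0,50]
  newtons: 45

```text
time_s: 4.3
eef_pos: [0.5008, -0.2571, -0.0008]
eef_rot: [[-0.0, 0.994, -0.105], [0.0, -0.105, -0.994], [-1.0, -0.0, -0.0]]
ft_force: [0.2, 0.2, -2.1]
width: 0.658
```

Request:
carry_out:
  rows: [-0.01,0,0,0,50,-0.02,0,0,0,50,-0.03,0,0,0,50,-0.03,0,0,0,50,0,0,0,0,50,0,0,0,0,50]

```text
time_s: 4.9
eef_pos: [0.5012, -0.2571, 0.0901]
eef_rot: [[0.002, 0.994, -0.105], [-0.0, -0.105, -0.994], [-1.0, 0.002, -0.0]]
ft_force: [0.2, 0.0, -1.8]
width: 0.66
```

```bash
python3 - <<'E'
from h import *
im,c=snap("wrist","w4.png"); plan((.4865,-.19,.12),-12.5,0); im,c=snap("scene","s1.png")
print(robot.state()["ft_force"])
c=load("top0.png")
im=cv2.imread("pics/top0.png"); h=cv2.cvtColor(im,cv2.COLOR_BGR2HSV)
# jig grey floor from top
sub=im[180:265,265:365].astype(int); bgr=sub
for p in((315,220),(285,205),(340,240)): print(p,im[p[1],p[0]],h[p[1],p[0]])
E
```

```text
tcp [ 0.5004 -0.2567  0.089 ] yaw -6.04 roll 6.46 delta [-0.0139  0.0667  0.031 ] tool d (no roll) [-0.031  -0.0209 -0.0648]
[-0.10484456  0.53452383 -2.6599311 ]
(315, 220) [162 164 161] [ 70   5 164]
(285, 205) [155 154 157] [170   5 157]
(340, 240) [226 218 213] [108  15 226]
```

View pics/w4.png

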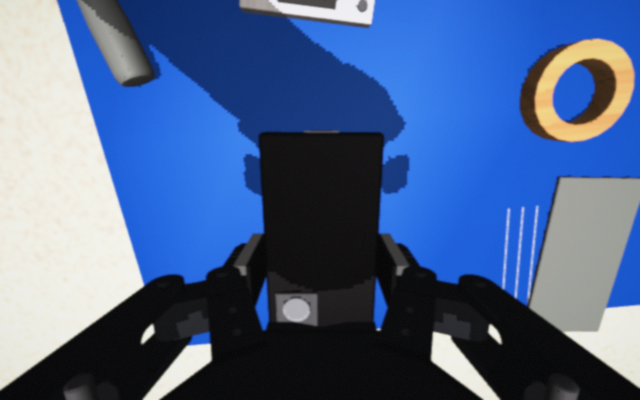

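Request:
carry_out:
  rows: [-0.015,-0.005,-0.014,1.6,50,-0.015,-0.005,-0.014,1.6,50,-0.015,-0.005,-0.014,1.6,50,-0.015,-0.005,-0.014,1.6,50,0,0,0,0,50,0,0,0,0,50]

```text
time_s: 5.6
eef_pos: [0.4889, -0.1987, 0.1484]
eef_rot: [[-0.001, 0.977, -0.214], [0.0, -0.214, -0.977], [-1.0, -0.001, 0.0]]
ft_force: [-0.3, -0.6, -1.3]
width: 0.659
```

```bash
python3 - <<'E'
from h import *
im,c=snap("wrist","w5.png"); plan((.5208,-.044,.12),-12.5,0); print(robot.state()["time_s"])
E
```

```text
tcp [ 0.4887 -0.1992  0.1482] yaw -12.45 roll 0.05 delta [ 0.0321  0.1552 -0.0282] tool d (no roll) [ 0.0282 -0.0021 -0.1584]
5.65
```

View pics/w5.png

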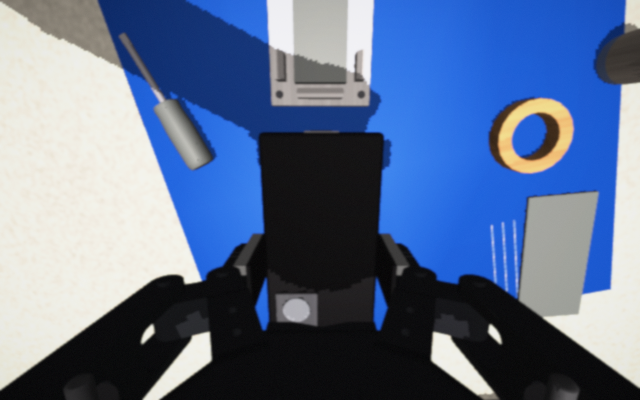

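```bash
cat > jig.py <<'E'
from h import *
def edges(im,c):
    b=im.astype(int); blue=(b[:,:,2]-b[:,:,0]>50)   # rgb
    L,Rr,N=[],[],[]
    for r in range(30,98,2):
        row=~blue[r,255:390]; i=np.where(row)[0]
        L.append(ray(c,(255+i[0]-.5,r),.010)[:2]); Rr.append(ray(c,(255+i[-1]+.5,r),.010)[:2])
    for x in range(280,362,3):
        col=~blue[60:128,x]; j=np.where(~col)[0]; N.append(ray(c,(x,60+j[0]-.5),.010)[:2])
    f=lambda P: cv2.fitLine(np.array(P,np.float32),cv2.DIST_HUBER,0,.001,.001).ravel()
    return f(L),f(Rr),f(N)
E
python3 - <<'E'
from jig import *
im=cv2.imread("pics/w5.png")[:,:,::-1]; c=load("w5.png")
out=edges(im,c)
for o in out: print(o.round(4),np.degrees(np.arctan2(o[1],o[0])).round(2))
L,R,N=out
d=L[:2]*np.sign(L[1])+R[:2]*np.sign(R[1]); d/=np.linalg.norm(d); n=np.array([-d[1],d[0]])
wl=(L[2:]-R[2:])@n; mid=((L[2:]+R[2:])/2)@n; near=N[2:]@d
print("yaw",np.degrees(np.arctan2(d[1],d[0])),"width",wl,"centre",d*(near+.078)+n*mid)
# phone top far corners
for p in((260,133),(383,133)): print(ray(c,p,.1587))
E
```

```text
[ 0.2371  0.9715  0.4679 -0.0781] 76.29
[ 0.2109  0.9775  0.5579 -0.0979] 77.83
[ 0.9767 -0.2148  0.5058 -0.1219] -12.4
yaw 77.056656 width 0.092169404 centre [ 0.5225967  -0.04568987]
[ 0.47566324 -0.13404822  0.1587    ]
[ 0.5301299  -0.14602448  0.1587    ]
```

Request:
carry_out:
  rows: [0,-0.002,-0.03,0,50,0,0,-0.04,0,50,0,0,-0.04,0,50,0.01,0,-0.03,0,50,0.03,0,-0.018,0,50,0.03,0,0,0,50,0.025,0,0,0,50,0,0,0,0,50,0,0,0,0,50,0,0,0,0,50]

```text
time_s: 6.65
eef_pos: [0.5224, -0.045, 0.0552]
eef_rot: [[0.002, 0.976, -0.217], [-0.0, -0.217, -0.976], [-1.0, 0.002, -0.0]]
ft_force: [-0.8, -0.7, -1.4]
width: 0.661
```

```bash
python3 - <<'E'
from h import *
im,c=snap("wrist","w6.png"); plan((.5212,-.0442,.045),-12.45,0); print(robot.state()["time_s"],robot.state()["ft_force"])
E
```

```text
tcp [ 0.5225 -0.0448  0.0554] yaw -12.5 roll -0.05 delta [-0.0013  0.0006 -0.0104] tool d (no roll) [ 0.0104 -0.0014 -0.0004]
6.7 [ 0.61689409  0.22697768 -1.36129627]
```

View pics/w6.png

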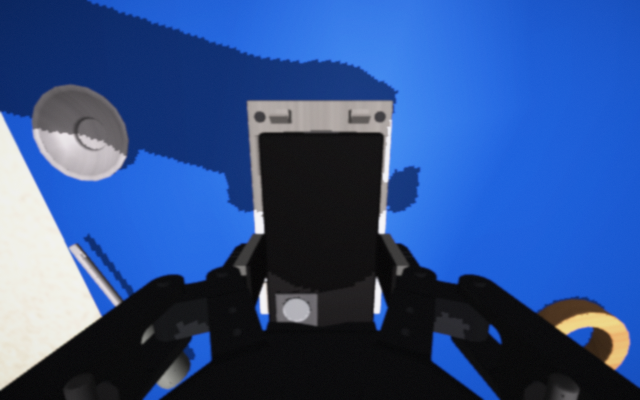

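```bash
python3 - <<'E'
from h import *
im=cv2.imread("pics/w6.png")[:,:,::-1].astype(int); c=load("w6.png")
d=np.array([.2155,.9765]); n=np.array([-d[1],d[0]])
blue=(im[:,:,2]-im[:,:,0]>50); dark=im.sum(2)<120
f=[min(r for r in range(85,125) if not blue[r,x]) for x in range(260,382,10)]
p=[min(r for r in range(115,150) if dark[r,x]) for x in (275,285,295,345,355,365)]
print(f,p)
far=ray(c,(320,np.median(f)-.5),.01)[:2]@d; ph=ray(c,(320,np.median(p)-.5),.066)[:2]@d
print("gap along x",far-ph,"expect .016")
for r in(110,115,120,125):
    i=np.where(~blue[r,235:400])[0]; a=ray(c,(235+i[0]-.5,r),.01)[:2]@n;b=ray(c,(235+i[-1]+.5,r),.01)[:2]@n
    print("base",a-b,(a+b)/2)
for r in(145,155,165,180):
    i=np.where(dark[r,235:400])[0]; a=ray(c,(235+i[0]-.5,r),.066)[:2]@n;b=ray(c,(235+i[-1]+.5,r),.066)[:2]@n
    print("phone",a-b,(a+b)/2)
E
```

```text
[100, 100, 100, 100, 100, 100, 100, 100, 100, 100, 100, 100, 100] [133, 133, 133, 133, 133, 133]
gap along x 0.01799400708965143 expect .016
base 0.09215416055923176 -0.5199860090024859
base 0.09192446582305763 -0.5196602369499226
base 0.09105677228872694 -0.5196495788555969
base 0.09146055293045235 -0.5196396138378618
phone 0.05572530208941284 -0.520504540734248
phone 0.05623303882311609 -0.5204960036118594
phone 0.055819782783515515 -0.5204868092656518
phone 0.055657120325502796 -0.5204729504433506
```

Request:
carry_out:
  rows: [0.005,-0.001,-0.001,0,50,0.01,0,0,0,50,0.006,0,0,0,50,0.004,0,0,0,50,0,0,0,0,50]

```text
time_s: 7.2
eef_pos: [0.5202, -0.043, 0.0285]
eef_rot: [[-0.001, 0.976, -0.216], [-0.0, -0.216, -0.976], [-1.0, -0.001, 0.0]]
ft_force: [-0.1, -0.3, -1.5]
width: 0.661
```

Request:
carry_out:
  rows: [0.003,0,0,0,50,0.002,0,0,0,50,0,0,0,0,50,0,0,0,0,50]

```text
time_s: 7.6
eef_pos: [0.5207, -0.043, 0.0243]
eef_rot: [[0.0, 0.976, -0.216], [0.0, -0.216, -0.976], [-1.0, 0.0, -0.0]]
ft_force: [0.4, 0.1, -1.7]
width: 0.66
```

Request:
carry_out:
  rows: [0.001,0,0,0,50,0,0,0,0,50,0,0,0,0,50]

```text
time_s: 7.9
eef_pos: [0.5207, -0.043, 0.0233]
eef_rot: [[0.0, 0.976, -0.216], [0.0, -0.216, -0.976], [-1.0, 0.0, -0.0]]
ft_force: [-0.4, 0.4, -2.1]
width: 0.662
```

Request:
carry_out:
  rows: [0,0,0,0,70,0,0,0,0,80,0,0,0,0,80,-0.01,0,0,0,80,-0.03,0,0,0,80,-0.04,0,0,0,80,0,0,0,0,80,0,0,0,0,80]

```text
time_s: 8.7
eef_pos: [0.5214, -0.0429, 0.1046]
eef_rot: [[0.003, 0.977, -0.215], [0.001, -0.215, -0.977], [-1.0, 0.003, -0.001]]
ft_force: [0.4, 0.6, -0.0]
width: 0.798
```

```bash
python3 - <<'E'
from h import *
im,c=snap("wrist","w7.png"); snap("scene","s2.png"); plan((.5212,-.0442,.045),-12.45,0); print(robot.state()["time_s"],robot.state()["ft_force"])
a=cv2.imread("pics/w7.png"); b=cv2.imread("pics/s2.png")
s=cv2.resize(b[130:240,240:420],None,fx=3,fy=3,interpolation=2)
o=np.zeros((580,640,3),np.uint8); o[:250]=a[80:330]; o[250:580,:540]=s; cv2.imwrite("pics/c7.png",o)
E
```

```text
tcp [ 0.52   -0.0427  0.1028] yaw -12.44 roll 0.01 delta [ 0.0012 -0.0015 -0.0578] tool d (no roll) [0.0578 0.0015 0.0012]
8.8 [ 0.22253838 -0.22157058 -0.85417115]
```

View pics/c7.png

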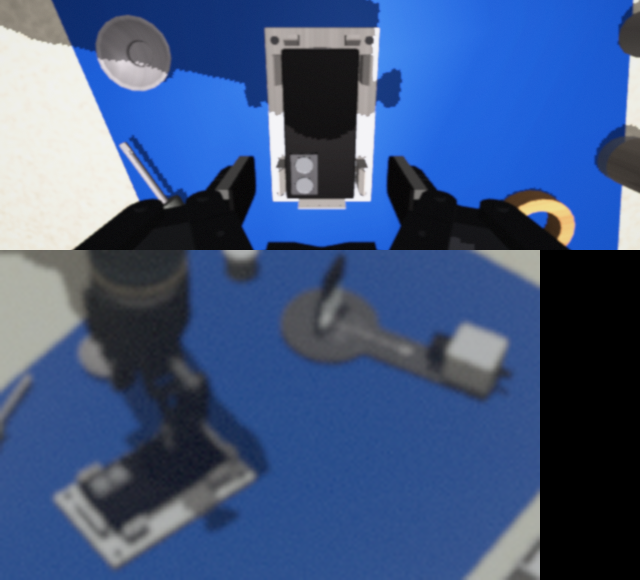

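```bash
python3 - <<'E'
from h import *
im=cv2.imread("pics/w7.png")[:,:,::-1].astype(int); c=load("w7.png")
d=np.array([.2155,.9765]); n=np.array([-d[1],d[0]])
dark=(im.sum(2)<130).astype(np.uint8); dark[:, :272]=0; dark[:,368:]=0; dark[:120]=0; dark[285:]=0
k=max(cv2.findContours(dark,0,1)[0],key=cv2.contourArea)
q=np.array([ray(c,p,.034)[:2] for p in k.reshape(-1,2).astype(float)])
print("x",(q@d).min(),(q@d).max(),np.ptp(q@d),"y",np.ptp(q@n),cv2.minAreaRect(q.astype(np.float32)))
plan((.522,.205,.17),11,7)
E
```

```text
x 0.009678007045928312 0.12978868486107226 0.12011067781514395 y 0.05662999127449336 ((0.5213508605957031, -0.043600767850875854), (0.12012608349323273, 0.05642511323094368), 77.40851593017578)
tcp [ 0.52   -0.0427  0.1028] yaw -12.44 roll -23.44 delta [0.002  0.2477 0.0672] tool d (no roll) [-0.0672 -0.0514 -0.2424]
[-0.0096, -0.0073, -0.0346, -3.3484]
[-0.0096, -0.0053, -0.035, -3.3484]
[-0.0096, -0.0033, -0.0352, -3.3484]
[-0.0096, -0.0012, -0.0354, -3.3484]
[-0.0096, 0.0009, -0.0354, -3.3484]
[-0.0096, 0.0029, -0.0353, -3.3484]
[-0.0096, 0.005, -0.035, -3.3484]
```

Request:
carry_out:
  rows: [-0.02,-0.007,-0.035,-3.3,80,-0.02,-0.005,-0.035,-3.3,80,-0.02,-0.003,-0.035,-3.3,80,-0.007,-0.001,-0.035,-3.4,80,0,0.001,-0.035,-3.4,80,0,0.003,-0.035,-3.4,80,0,0.005,-0.035,-3.3,80,0,0,0,0,80,0,0,0,0,80]

```text
time_s: 9.7
eef_pos: [0.5234, 0.204, 0.1688]
eef_rot: [[-0.003, 0.981, 0.192], [-0.002, 0.192, -0.981], [-1.0, -0.003, 0.001]]
ft_force: [1.1, -0.5, -0.4]
width: 0.798
```

```bash
python3 - <<'E'
from h import *
im,c=snap("wrist","w8.png"); plan((.522,.211,.17),11,0); print(proj(c,(.522,.211,0)),robot.state()["time_s"])
E
```

```text
tcp [0.5238 0.2027 0.1691] yaw 10.91 roll -0.09 delta [-0.0018  0.0083  0.0009] tool d (no roll) [-0.0009 -0.0002 -0.0085]
[320.56303466 174.95127215] 9.75
```

View pics/w8.png

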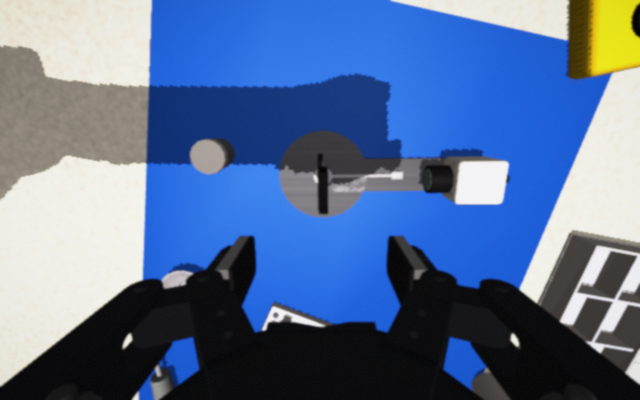

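```bash
python3 - <<'E'
from h import *
im=cv2.imread("pics/w8.png")[:,:,::-1].astype(int); c=load("w8.png")
dark=(im.sum(2)<100).astype(np.uint8); m=np.zeros_like(dark); m[140:225,305:345]=dark[140:225,305:345]
k=max(cv2.findContours(m,0,1)[0],key=cv2.contourArea); x,y,w,h=cv2.boundingRect(k); print("tab px",x,y,w,h)
for px in((x+w/2,y+h/2),(x+w/2,y),(x+w/2,y+h)): print(px,ray(c,px,.085).round(4))
r=cv2.minAreaRect(k);print(r)
# foot left/top/bottom extents vs blue
blue=(im[:,:,2]-im[:,:,0]>25)
fm=np.zeros_like(dark); fm[120:225,270:350]=(~blue)[120:225,270:350]
k=max(cv2.findContours(fm,0,1)[0],key=cv2.contourArea)
q=np.array([ray(c,p,.006)[:2] for p in k.reshape(-1,2).astype(float) if p[0]<345]).astype(np.float32)
A=np.c_[2*q,np.ones(len(q))]; s=np.linalg.lstsq(A,(q**2).sum(1),rcond=None)[0]; print("foot",s[:2],"r",np.sqrt(s[2]+s[:2]@s[:2]))
for z,px in((.053,None),):
    wm=((im.min(2)>215)).astype(np.uint8); w2=np.zeros_like(wm); w2[155:210,445:512]=wm[155:210,445:512]
    k=max(cv2.findContours(w2,0,1)[0],key=cv2.contourArea); r=cv2.minAreaRect(k); b=cv2.boxPoints(r); W=np.array([ray(c,p,.053) for p in b]); print("cam",r,W.mean(0),W.round(4).tolist())
print("tip",ray(c,(402,175),.008))
E
```

```text
tab px 318 154 9 59
(322.5, 183.5) [0.5221 0.2201 0.085 ]
(322.5, 154) [0.5175 0.2435 0.085 ]
(322.5, 213) [0.527  0.1953 0.085 ]
((322.0, 183.0), (58.0, 8.0), 90.0)
foot [0.52416789 0.212574  ] r 0.04622758675849577
cam ((481.5, 182.5), (41.0, 51.0), 90.0) [0.66812525 0.24204263 0.053     ] [[0.6389, 0.2561, 0.053], [0.6843, 0.265, 0.053], [0.6983, 0.2282, 0.053], [0.651, 0.2189, 0.053]]
tip [0.60817404 0.22929458 0.008     ]
```

Request:
carry_out:
  rows: [0.005,0.002,-0.009,-0.4,45,0.015,0,0,0,45,0.02,0,0,0,45,0.02,0,0,0,45,0.02,0,0,0,45,0.015,0,0,0,45,0.012,0,0,0,45,0,0,0,0,45,0,0,0,0,45]

```text
time_s: 10.65
eef_pos: [0.525, 0.2128, 0.0635]
eef_rot: [[0.0, 0.981, 0.196], [0.0, 0.196, -0.981], [-1.0, 0.0, -0.0]]
ft_force: [-0.7, 0.6, -0.6]
width: 0.451
```

```bash
python3 - <<'E'
from h import *
im,c=snap("wrist","w9.png"); plan((.5235,.2125,.06),11.3,0); print(robot.state()["ft_force"])
im=im.astype(int); 
for r in(190,200,210,220,230,240,250): print(r,[int(v) for v in (im[r,225:420:5].sum(1)//3)])
E
```

```text
tcp [0.5253 0.213  0.0639] yaw 11.33 roll 0.03 delta [-0.0018 -0.0005 -0.0039] tool d (no roll) [ 0.0039 -0.0018  0.0001]
[0.11105301 1.00701107 0.33063528]
190 [101, 83, 78, 92, 69, 60, 61, 52, 53, 53, 52, 54, 53, 53, 53, 55, 55, 35, 7, 61, 56, 55, 56, 56, 57, 56, 56, 55, 56, 54, 56, 51, 49, 49, 50, 50, 49, 50, 49]
200 [130, 131, 130, 130, 102, 63, 55, 53, 53, 52, 52, 52, 53, 53, 54, 53, 53, 16, 16, 66, 55, 53, 55, 56, 55, 55, 54, 56, 54, 54, 54, 54, 53, 55, 53, 53, 54, 54, 54]
210 [130, 130, 129, 129, 130, 131, 113, 84, 62, 54, 57, 122, 55, 56, 55, 55, 74, 28, 19, 112, 106, 108, 56, 56, 58, 57, 57, 56, 58, 56, 57, 57, 57, 56, 58, 58, 60, 99, 112]
220 [131, 130, 129, 130, 130, 131, 129, 120, 122, 120, 122, 123, 123, 123, 122, 123, 98, 27, 5, 6, 80, 99, 53, 53, 54, 55, 54, 54, 58, 75, 100, 112, 116, 115, 115, 114, 114, 114, 111]
230 [130, 129, 129, 130, 130, 131, 130, 124, 125, 122, 115, 113, 123, 127, 127, 127, 128, 18, 10, 9, 41, 70, 60, 88, 108, 151, 178, 130, 125, 139, 128, 121, 120, 119, 118, 120, 119, 118, 117]
240 [130, 130, 129, 130, 130, 129, 130, 104, 71, 61, 58, 7, 67, 112, 113, 113, 114, 17, 12, 13, 55, 112, 112, 112, 112, 112, 105, 7, 46, 60, 80, 87, 128, 128, 127, 127, 127, 126, 125]
250 [128, 128, 130, 128, 129, 122, 16, 16, 59, 60, 18, 8, 57, 118, 119, 119, 118, 24, 13, 15, 58, 116, 117, 116, 116, 115, 105, 9, 11, 57, 59, 33, 16, 77, 126, 127, 126, 125, 126]
```

Request:
carry_out:
  rows: [0.003,-0.0018,0,0,45,0,0,0,0,30,0,0,0,0,5,0,0,0,0,0,0,0,0,0,0,0,0,0,0,0,0,0,0,0,0,0,0,0,0,0]
  newtons: 45

```text
time_s: 11.5
eef_pos: [0.5232, 0.2127, 0.0607]
eef_rot: [[0.001, 0.98, 0.197], [0.001, 0.197, -0.98], [-1.0, 0.001, -0.0]]
ft_force: [0.1, -1.2, 5.2]
width: 0.083
```

Request:
carry_out:
  rows: [0,0,0,7,0,0,0,0,7,0,0,0,0,7,0,0,0,0,7,0,0,0,0,7,0,0,0,0,7,0,0,0,0,7,0,0,0,0,0,0,0,0,0,0,0]

```text
time_s: 12.4
eef_pos: [0.5235, 0.2126, 0.0607]
eef_rot: [[0.001, 0.792, -0.61], [0.0, -0.61, -0.792], [-1.0, 0.001, -0.001]]
ft_force: [0.1, -0.3, 4.8]
width: 0.078
```

```bash
python3 - <<'E'
from h import *
plan((.5235,.2125,.06),-37.7,0); s=robot.state(); print(s["ft_force"],s["ft_torque"],s["width"])
for n in("wrist","top","scene"): snap(n,n+"10.png")
a=cv2.imread("pics/wrist10.png"); t=cv2.imread("pics/top10.png"); s=cv2.imread("pics/scene10.png")
o=np.zeros((600,800,3),np.uint8)
o[:250,:400]=cv2.resize(a,(400,250)); o[250:600,:400]=cv2.resize(s[110:240,240:389],(400,350),interpolation=2)
o[:600,405:800]=cv2.resize(t[130:270,165:257],(395,600),interpolation=2)
cv2.imwrite("pics/c10.png",o)
E
```

```text
tcp [0.5235 0.2126 0.0607] yaw -37.62 roll 0.08 delta [-0.     -0.0001 -0.0007] tool d (no roll) [0.0007 0.0001 0.0001]
[ 0.13500992 -0.27839956  4.82251536] [-0.05051811 -0.04628678  0.13197379] 0.07818468405240707
```

View pics/c10.png

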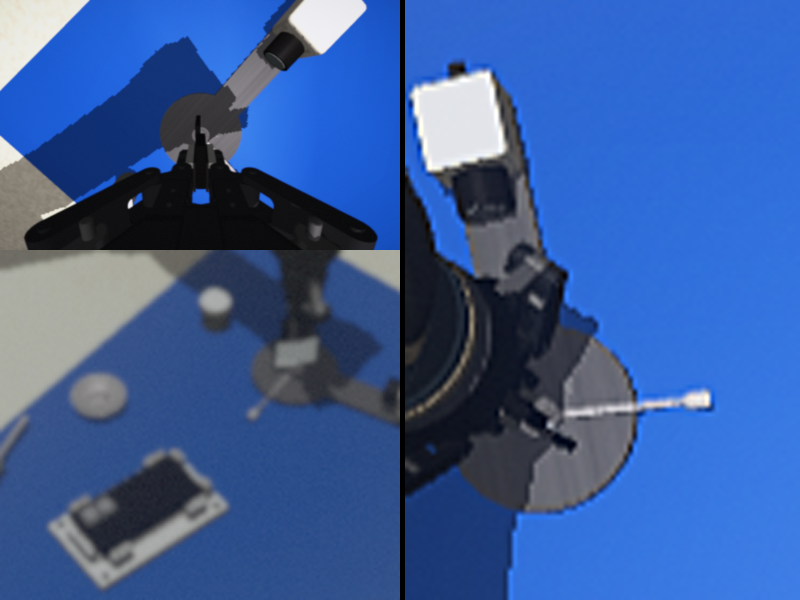

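The needle lies clear in the top view (crop (565,413) to (700,400)), pointing towards the jig, and the mirror is held. Next I'll measure it against the port.

```bash
cat > needle.py <<'E'
from h import *
import sys
def go(f,retake=False):
    if retake: snap("top",f)
    im=cv2.imread("pics/"+f)[:,:,::-1].astype(int); c=load(f)
    br=(im.min(2)>110).astype(np.uint8); br[:,:206]=0; br[:,245:]=0; br[:215]=0; br[235:]=0
    ys,xs=np.where(br); wts=im.sum(2)[ys,xs]
    P=np.array([ray(c,(x,y),.008)[:2] for x,y in zip(xs,ys)],np.float32)
    l=cv2.fitLine(P,cv2.DIST_HUBER,0,.001,.001).ravel(); d=l[:2]*(-np.sign(l[1])); p=l[2:]
    print("needle px",xs.min(),xs.max(),ys.min(),ys.max(),"dir deg",np.degrees(np.arctan2(d[1],d[0])).round(2),"tip",P[np.argmin(P[:,1])])
    # phone in top
    dk=(im.sum(2)<140).astype(np.uint8); m=np.zeros_like(dk); m[185:260,268:362]=dk[185:260,268:362]
    m=cv2.morphologyEx(m,cv2.MORPH_CLOSE,np.ones((9,9)))
    k=max(cv2.findContours(m,0,1)[0],key=cv2.contourArea)
    q=np.array([ray(c,v,.034)[:2] for v in k.reshape(-1,2).astype(float)]).astype(np.float32)
    r=cv2.minAreaRect(q); print("phone",r)
    o=np.array(r[0]); a=np.radians(77.45); port=o+.062*np.array([np.cos(a),np.sin(a)])
    for ax in((.5235,.2125),(.522,.2115)):
        v=port-ax; print("port",port.round(4),"dir from axis",np.degrees(np.arctan2(v[1],v[0])).round(2))
        v=P[np.argmin(P[:,1])]-ax; print("  tip dir",np.degrees(np.arctan2(v[1],v[0])).round(2))
    e=port-p; print("line misses port by",(e[0]*d[1]-e[1]*d[0]).round(4))
go(sys.argv[1],len(sys.argv)>2)
E
python3 needle.py top10.png
```

```text
needle px 206 235 218 234 dir deg -87.4 tip [0.53070384 0.12782519]
phone ((0.4961206316947937, -0.07338719069957733), (0.05447126552462578, 0.024068117141723633), 77.54533386230469)
port [ 0.5096 -0.0129] dir from axis -93.53
  tip dir -85.14
port [ 0.5096 -0.0129] dir from axis -93.17
  tip dir -84.06
line misses port by 0.0239
```

```bash
sed -i 's/br\[235:\]=0/br[230:]=0/; s/dk=(im.sum(2)<140)/dk=((im.sum(2)<260)\&(im[:,:,2]-im[:,:,0]<40))/; s/np.ones((9,9))/np.ones((5,5))/' needle.py
sed -i 's/^    br=(im.min(2)>110)/    br=(im.min(2)>140)/' needle.py
python3 needle.py top10.png; python3 - <<'E'
from h import *
im=cv2.imread("pics/top10.png").min(2); print(im[216:232,204:238])
E
```

```text
needle px 206 235 221 226 dir deg -86.47 tip [0.53070384 0.12782519]
phone ((0.5156909227371216, -0.040451355278491974), (0.13524729013442993, 0.06976408511400223), 77.66432189941406)
port [0.5292 0.0201] dir from axis -88.31
  tip dir -85.14
port [0.5292 0.0201] dir from axis -87.86
  tip dir -84.06
line misses port by 0.0051
[[107 105 106 103 106 106 106 103 102 103 108 109  30  48  48  50  51  52
   51  51  50  52  52  52  52  52  52  52  53  52  51  52  54  52]
 [102 100 105 104 104 107 106 103 102 100 108 108  64  40  49  51  50  51
   52  52  52  50  52  51  52  52  52  51  52  51  51  55  54  52]
 [102  96 103 105 103 107 106 105 102 101 105 107 111  33  49  52  52  50
   52  51  51  51  51  51  52  52  52  52  52  52  53  52  53  53]
 [101  95 102 105 103 106 109 106 103  99 104 107 110  55  50  51  53  51
   52  50  51  52  53  52  53  51  51  49  48  47  48  50  50  53]
 [101  95 103 103 103 105 108 107 103 103 102 108 108  67  38  49  52  50
   52  51  50  51  52  50  50  48  43  36  50  49  76  57  46  53]
 [103  96 101 103 103 105 105 108 102 104 102 107 106 109  24  49 
[... 785 characters left out ...]
  73  72  70  93  95  96 100 104 101  98 100 106 109  77  35  49  51
   50  50  52  50  52  52  53  52  53  52  50  51  54  54  54  55]
 [104 103 100  97 103 105 102 105 108 106 103 105 106 112  69  40  51  53
   53  52  52  53  51  52  54  54  53  54  53  54  54  53  55  53]
 [108 105 102  98 102 104 105 107 108 107 103 105 106 115  46  48  49  51
   52  52  53  52  51  54  53  52  54  54  52  53  53  53  53  55]
 [110 104 104  98 101 106 104 108 106 107 104 104 106 115  46  49  53  52
   50  53  52  51  52  53  52  54  52  54  52  54  55  53  55  55]
 [116 106 105  99 100 106 104 106 108 111 105 105 108 117  27  49  51  52
   51  54  52  53  52  52  53  54  53  54  54  57  56  55  55  56]]
```

```bash
python3 - <<'E'
from h import *
im=cv2.imread("pics/top10.png").min(2).astype(float); c=load("top10.png")
P=[]
for x in range(206,236):
    col=np.clip(im[218:231,x]-118,0,None); P.append(ray(c,(x,218+(col@np.arange(13))/col.sum()),.008)[:2])
P=np.array(P); f=np.polyfit(P[:,1],P[:,0],1); print("dir",np.degrees(np.arctan2(-1,-f[0])),"x at port y",np.polyval(f,.0169),"x at axis",np.polyval(f,.2125),"resid",np.std(P[:,0]-np.polyval(f,P[:,1])))
# grey shade map of the jig/phone: fit phone island-free edges using window-end
g=cv2.imread("pics/top10.png"); b=g[:,:,0].astype(int)-g[:,:,2]; s=g.astype(int).sum(2)
for r in (205,212,220,228,235): print(r,s[r,272:362:2].tolist())
E
```

```text
dir -86.79717484649031 x at port y 0.5335279512906254 x at axis 0.5225825386561626 resid 0.00029164691628742214
205 [402, 400, 403, 403, 385, 679, 571, 545, 133, 167, 172, 173, 175, 149, 99, 509, 686, 674, 706, 728, 718, 708, 697, 692, 692, 692, 691, 690, 693, 697, 707, 720, 732, 733, 653, 496, 531, 475, 371, 384, 395, 406, 408, 409, 407]
212 [406, 403, 406, 401, 646, 692, 715, 209, 173, 175, 173, 176, 177, 182, 171, 180, 173, 179, 179, 176, 175, 175, 179, 174, 177, 177, 175, 175, 176, 173, 175, 174, 177, 181, 148, 101, 473, 717, 717, 704, 573, 405, 410, 411, 411]
220 [406, 407, 409, 204, 702, 692, 736, 163, 178, 182, 176, 180, 180, 184, 181, 180, 184, 182, 182, 183, 181, 183, 183, 182, 184, 184, 185, 184, 182, 182, 183, 183, 183, 184, 181, 181, 321, 414, 707, 735, 398, 417, 415, 416, 417]
228 [413, 412, 373, 727, 181, 337, 140, 175, 185, 184, 186, 187, 189, 186, 188, 185, 191, 186, 186, 187, 188, 191, 191, 189, 188, 51, 522, 492, 489, 469, 456, 496, 493, 329, 133, 100, 463, 722, 703, 295, 420, 422, 419, 418, 420]
235 [414, 413, 751, 725, 492, 734, 533, 398, 363, 348, 524, 669, 731, 693, 696, 700, 718, 731, 557, 759, 580, 511, 421, 226, 182, 125, 147, 158, 171, 141, 140, 225, 357, 382, 189, 538, 286, 570, 740, 411, 423, 420, 424, 421, 419]
```

```bash
python3 - <<'E'
from h import *
c=load("top10.png"); g=cv2.imread("pics/top10.png").astype(int).sum(2)
o=np.array([.5211,-.0436]); a=np.radians(77.45); d=np.array([np.cos(a),np.sin(a)]); n=np.array([-d[1],d[0]])
# sample profiles across predicted top-edge: along x at several y; across y at several x (in mm)
def prof(f,rng):
    v=[]
    for t in rng:
        p=proj(c,[*f(t),.034]); v.append(int(cv2.getRectSubPix(g.astype(np.float32),(1,1),(float(p[0]),float(p[1])))[0,0]))
    return v
R=np.arange(-6,7,1)/1000
for y in(-.012,0,.012): print("port end y",y,prof(lambda t:o+d*(.062+t)+n*y,R))
for y in(-.01,.01): print("-x end",y,prof(lambda t:o-d*(.062+t)+n*y,R))
for x in(-.02,0,.02): print("+y side",x,prof(lambda t:o+d*x+n*(.029+t),R)," -y",prof(lambda t:o+d*x-n*(.029+t),R))
s=robot.state(); plan((.5235,.2125,.06),-37.7,0); print(s["time_s"],s["width"],s["ft_force"])
E
```

```text
port end y -0.012 [173, 169, 165, 147, 130, 273, 492, 644, 723, 759, 723, 689, 661]
port end y 0 [175, 169, 164, 132, 101, 299, 565, 684, 710, 723, 707, 696, 693]
port end y 0.012 [178, 172, 166, 132, 93, 283, 561, 698, 720, 715, 701, 691, 691]
-x end -0.01 [183, 182, 180, 172, 154, 160, 236, 315, 365, 410, 414, 413, 504]
-x end 0.01 [322, 204, 163, 177, 175, 153, 164, 254, 336, 392, 449, 470, 493]
+y side -0.02 [233, 229, 219, 204, 181, 166, 153, 145, 222, 303, 420, 536, 618]  -y [164, 154, 166, 208, 372, 579, 692, 702, 705, 698, 691, 690, 690]
+y side 0 [192, 191, 189, 189, 187, 162, 138, 207, 300, 462, 640, 713, 714]  -y [160, 124, 87, 305, 582, 698, 714, 718, 705, 695, 692, 689, 691]
+y side 0.02 [186, 186, 187, 189, 176, 161, 155, 154, 270, 437, 572, 675, 730]  -y [153, 142, 188, 245, 419, 609, 688, 701, 704, 697, 691, 690, 690]
tcp [0.5235 0.2126 0.0607] yaw -37.63 roll 0.07 delta [-0.     -0.0001 -0.0007] tool d (no roll) [0.0007 0.0001 0.0001]
12.55 0.08537901147861661 [0.19236196 0.15018926 4.29499046]
```

```bash
python3 -c "
from workcell import robot
print(robot.job_done()); print(robot.state()['time_s'])"
```

```text
the job is handed in; nothing more can be done
None
the job is handed in; nothing more can be done
```

The phone is seated in the jig's pocket and released, and the arm is still holding the mirror by its tab at the inspection angle. I handed the job in at about 12.6 s on the robot's clock. Handing in reports no verdict, so what follows is from my own checks.

**Phone:** It lies back side up, with its port end at the window facing the mirror. After release, the wrist view put its centre at about (0.521, -0.044) and its yaw at 77.4°, against 77.5° for the jig. Its outline, taken at the height of a flat, seated phone, came out 120 x 56 mm. That is a few millimetres under its true size, as in my earlier wrist views, with no sign of tilt. I felt no contact force on lowering, so I judged the seating from these pictures and the height.

**Mirror:** I turned it 49° clockwise, gripping with 45 N. In the top view the needle points at -86.8°, and the direction from the mirror axis to the port works out as -86.8°. The needle's line passes about 1 mm from the middle of the port.

**Disagreements:**
- My first colour masks for the needle and phone in the top view were spoiled by shadows, so I dropped those numbers.
- The top and wrist cameras differ by 1–2 mm sideways on the phone's position, about their calibration error.
- I steered clear of the other things on the bench, but did not measure them again at the end.

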